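# Turn the flower drying rack onto its pin and press it home

## Task

The flower-shaped drying rack sits too high because its notch is not over the key pin of its drip stand. With a fingertip, push the flower round until the notch in the coral petal lines up with the coral tongue (the pin is under there), then press it down until the flower is fully home. Do not lift the flower, and leave everything else on the tray where it is.

Things in the scene. Friction and masses are not known exactly. Their poses are not given: they have to be found in the camera images.
- stand: white round drip stand, 168 mm across, 14 mm high, fixed to the tray floor; origin: centre of its underside, on the flower's turning axis; +x points to the pin. A coral tongue, 20 mm wide and 13 mm high, sticks out 20 mm beyond the rim on the pin's radius, so it shows from above where the pin is
- pin_top (a point): top of the coral key pin: upright, round-topped, 10 mm thick, on the stand 54 mm from its axis, its top 34 mm above the stand's underside. The flower hides it from above until the notch is over it; the tongue shows its direction
- flower_turn (a joint): angle of the flower about its vertical axis, rad, counter-clockwise from above: 0 (or 6.28) with the notch over the pin. Turns either way, more than a full turn, with about 0.1 N m of friction, and stays where it is left
- notch (a point): centre of the notch, half-way through the plate, 54 mm from the axis: a slot 14 mm wide, between the two round-ended halves of the only coral petal. The flower is a level mint plate, 8 mm thick, about 152 mm across, eight petals. It rides just above the pin; with the notch over the pin (within about 4 mm, the round top then centres it) it can be pressed down 10 mm; elsewhere the pin stops it
- hub_top (a point): centre of the flat top of the yellow round hub, 40 mm across, in the middle of the flower and on its turning axis; it stands 12 mm above the top face of the petals. The place to press; keep pushing with 8 N or more until it stops
- peg_a (a point): top of an upright white peg, 12 mm thick, round-topped, 42 mm tall above the petals, on the petal 90 degrees counter-clockwise (seen from above) from the notch, 52 mm from the axis
- peg_b (a point): top of the same kind of peg, on the petal opposite the notch, 52 mm from the axis
- peg_c (a point): top of the same kind of peg, on the petal 90 degrees clockwise (seen from above) from the notch, 52 mm from the axis
- flower (a joint): how far the flower has gone down its post, m: 0 as it stands at the start, 0.010 fully home, negative if lifted (up to -0.015). It slides stiffly (about 4 N down, 8 N up), and stays where it is left
- bottle_a: bystander, to be left alone: short polypropylene bottle with a lavender screw collar and white cap, 62 mm across, 104 mm tall; origin: centre of its underside
- bottle_b: bystander, to be left alone: the same short bottle with a pale orange collar, 62 mm across, 104 mm tall; origin: centre of its underside
- straw_cup: bystander, to be left alone: stainless straw cup with grey-blue lid and a short spout, 72 mm across, 105 mm tall; origin: centre of its underside
- nipple: bystander, to be left alone: lavender silicone nipple standing on its flange, 50 mm across, 50 mm tall; origin: centre of its underside
- screw_ring: bystander, to be left alone: loose pale orange screw ring lying flat, 52 mm across, 16 mm tall; origin: centre of its underside
- tongs: bystander, to be left alone: light blue sterilising tongs lying flat, about 140 mm long (own y), 45 mm wide, 8 mm high; origin: centre of the underside
- storage_box: bystander, to be left alone: pale blue plastic storage box, white lid with a lavender lever lock, about 145 x 94 mm, 74 mm tall; origin: centre of its underside

How it is judged:
By the outcome, as a careful person would: the job done as asked, in the order asked, and still so for the second after the job is handed in, with the robot touching nothing.
It also fails if it takes over 48 s, if anything falls off the work surface, if the arm or the gripper's body presses on something with over 40 N, if the wrist force passes 120 N, or if a joint passes its speed limit or range.

## Robot

A 7-joint arm with a two-finger parallel gripper is mounted at the origin on the work surface. World frame = base frame: x ahead of the robot, y to its left, z up, the work surface at z = 0. Lengths are in m, angles in rad, forces in N, time in s.
With the tool pointing down it reaches from about 0.4 to 0.85 m from the base axis. Payload 4.5 kg.
Tool frame: the origin (TCP) lies between the finger pads; the fingertips stand 19 mm ahead of it and the grasp point (between the pads) is the TCP (r.nose_length is the distance from the TCP to the fingertips, in m); z points along the fingers, x is the direction in which the jaws open and shut, and the axes are right-handed (so a half turn about z gives the same grasp; the last joint's range is limited). The gripper opens to 88 mm and grips with 3 to 60 N. Pads are 18 mm wide; open, the fingers measure 123 mm over their backs; the gripper's body (75 mm by 187 mm) begins 45 mm behind the grasp point.
Start: joints at [-1.315, 0.689, -0.195, 1.565, 0.157, 0.902, -0.215], TCP at [0.137, 0.61, 0.258] pointing down, gripper open.
Joint ranges: [-3.01, 3.01], [-0.46, 2.08], [-1.47, 1.51], [0.13, 2.56], [-1, 4.14], [0.04, 2.09], [-2.66, 2.66]. Speed limits (rad/s): [2.57, 2.57, 3.14, 3.14, 3.14, 3.14, 3.14].

## Interface

Orientations are given as a unit quaternion [x, y, z, w].
In Python, from plant import get_state, vision, r gives the robot as it stands.
- The arm moves only by the tool play_rows, never from a script. Its argument "deltas" is a list that holds one entry, the list of rows, each a list of 7 numbers: the gripper command: -1 is fully open, 1 is shut, values between are in proportion, then the shift along the tool's x, y, z normalised to -1 to 1, where 1 is 300 mm, then the turn, a rotation vector about the tool's x, y, z normalised to -1 to 1, where 1 is pi rad. A call has 1 to 5 rows; each row is the pose to reach, as a shift and turn from the pose measured when the call began, along the tool's axes at that moment, turning the shorter way round; what a row does not reach only later rows make up. A row lasts 1/8 s, in which the tool goes at most 62.5 mm and 10.7 degrees, less where a joint would pass 70% of its speed; a pose out of reach is approached as far as the arm can. A call with a number of a shift or a turn outside -1 to 1 is refused whole. A call with a gripper value outside its range is refused whole. The fingers move at their own pace and stop on an object; "force" is the grip in N (left out, the last holds). Time passes only in rows, so rows that repeat a pose let the fingers close. It gives the time, the measured TCP pose, the force and the opening at its end, in the units of the state.
- get_state(): the state, without advancing time (a new reading comes with each control period).
- vision.snapshot(name): name is "scene" or "top"; returns the picture (400x640x3 uint8, red, green, blue); there is no depth.
- vision.camera_model(name): a dict with "vfov" (degrees; the focal length in pixels is half the picture's height over the tangent of half this angle, whatever the lens; pixels are square), "cx", "cy" (the principal point, pixels), "world_to_cam" (4x4, takes a point from world to camera coordinates). Camera axes: x right, y up, looking along -z (the intrinsics and any distortion apply to the point x, -y, -z); pixel columns grow to the right and rows downward; lengths in m; the calibration is good to about 2 mm. A picture is of the moment at which its call begins. camera_model takes no time and is no camera call.
- r.finish_job(): hands the job in, once; it reports no verdict.
The state is a dict: "clock": time; "q": joint angles; "qd": joint speeds; "joint_torque": joint torques, N m; "tool_pos": TCP position; "eef_rot": TCP orientation; "contact_force": force on the tool from outside, world axes, zero at the start; "moment": the same for the moment, N m; "opening": opening from 0.0 (shut) to 1.0 (fully open).
Only numpy, scipy, OpenCV 4.12 (cv2) and the standard library are available. Lean on these libraries where they do the work, as an engineer would, in place of code of your own. Each camera call takes 0.05 s, during which the arm holds its last target.

## Working session

There is one attempt and no reset: what is moved stays moved. The work goes in short steps, Python scripts to look and compute and a tool call to move; the robot and the scene stay as the last step left them, time stands still between calls to the robot, and variables do not carry over. Pictures are saved under pics/ and viewed, and the job is handed in when it is done.

Besides the shell and the picture viewer there is one more tool, called after "Request:" as name(argument=value, ...) on one line, values as JSON. play_rows: Moves the arm, as the interface text tells. Scaled input: -1 to 1 covers 300 mm each way for a shift and pi rad each way for a turn. Its arguments: {"type":"object","properties":{"deltas":{"type":"array"},"force":{"type":"number"}},"required":["deltas"]}

```bash
mkdir -p pics; ls
python3 - <<'E'
from plant import get_state, vision, r
import cv2
s=get_state();print({k:s[k] for k in('clock','tool_pos','eef_rot','contact_force','opening')})
for n in('scene','top'):
    im=vision.snapshot(n);cv2.imwrite(f'pics/{n}0.png',im[:,:,::-1])
    print(n,vision.camera_model(n))
print(r.nose_length)
E
```

```text
pics
{'clock': 0.0, 'tool_pos': array([0.13739941, 0.60907887, 0.25691898]), 'eef_rot': array([ 7.80981343e-01,  6.24553665e-01, -6.76779978e-04,  6.34581824e-04]), 'contact_force': array([-0.88153404, -0.29424906,  0.30655953]), 'opening': 0.9986367503298097}
scene {'vfov': 54.700606650896226, 'cx': 317.67876466193286, 'cy': 201.0912458917996, 'world_to_cam': array([[-0.29522296,  0.95536772, -0.01076687,  0.15873491],
       [-0.79249092, -0.23856594,  0.56128819,  0.40344005],
       [ 0.53366801,  0.17423781,  0.82755039, -1.15846542],
       [ 0.        ,  0.        ,  0.        ,  1.        ]])}
top {'vfov': 54.37281524324337, 'cx': 325.13756094934934, 'cy': 201.53921598009768, 'world_to_cam': array([[-3.91154061e-03, -9.99937926e-01,  1.04328289e-02,
         9.06082469e-05],
       [ 9.88322886e-01, -2.27649071e-03,  1.52357114e-01,
        -5.87946756e-01],
       [-1.52323906e-01,  1.09069546e-02,  9.88270442e-01,
        -8.81361946e-01],
       [ 0.00000000e+00,  0.00000000e+00,  0.00000000e+00,
         1.00000000e+00]])}
0.019
```

View pics/scene0.png

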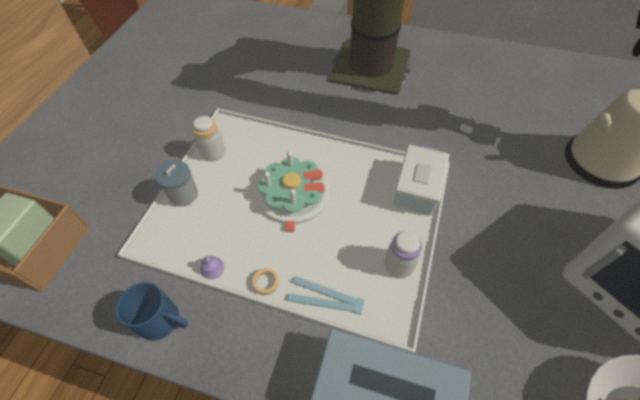

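View pics/top0.png

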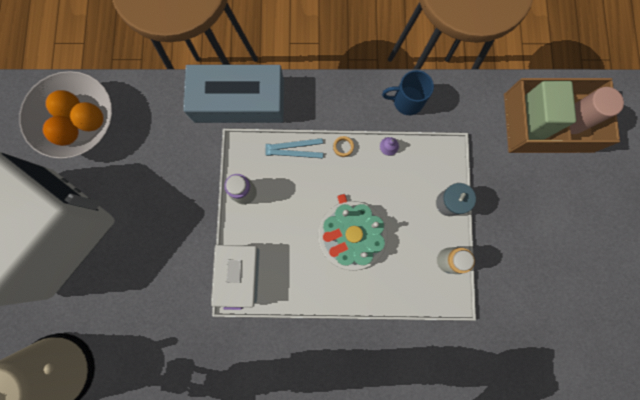

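The top view shows the hub near (354,234), the coral petal halves near (333,243) and the tongue near (342,198). I'll measure these with masks in both views.

```bash
cat > h.py <<'E'
import numpy as np, cv2
from plant import get_state, vision, r
def cam(n):
    m=vision.camera_model(n);f=200/np.tan(np.radians(m['vfov']/2));W=np.array(m['world_to_cam']);return m,f,W
def ray(n,u,v):
    m,f,W=cam(n);d=np.array([(u-m['cx'])/f,-(v-m['cy'])/f,-1.]);R=W[:3,:3]
    return -R.T@W[:3,3],R.T@d
def onz(n,u,v,z):
    o,d=ray(n,u,v);return o+d*(z-o[2])/d[2]
def tri(a,b):
    o1,d1=ray('top',*a);o2,d2=ray('scene',*b)
    t=np.linalg.lstsq(np.c_[d1,-d2],o2-o1,rcond=None)[0]
    p,q=o1+d1*t[0],o2+d2*t[1];return (p+q)/2,np.linalg.norm(p-q)
def proj(n,p):
    m,f,W=cam(n);c=W[:3,:3]@p+W[:3,3];return m['cx']-f*c[0]/c[2],m['cy']+f*c[1]/c[2]
def blobs(im,kind):
    h=cv2.cvtColor(im,cv2.COLOR_RGB2HSV);H,S,V=[h[...,i].astype(int) for i in range(3)]
    M={'coral':((H<9)|(H>172))&(S>130)&(V>90),'yellow':(H>17)&(H<32)&(S>110)&(V>120),'mint':(H>65)&(H<90)&(S>70)&(V>60)}[kind]
    n,l,st,c=cv2.connectedComponentsWithStats(M.astype(np.uint8))
    return [(st[i,4],c[i].round(1),st[i,:4]) for i in range(1,n) if st[i,4]>12]
E
python3 - <<'E'
from h import *
for n,(x0,x1,y0,y1) in {'top':(300,410,180,290),'scene':(235,345,135,245)}.items():
    im=cv2.imread(f'pics/{n}0.png')[:,:,::-1]
    for k in('coral','yellow','mint'):
        for b in blobs(im,k):
            if x0<b[1][0]<x1 and y0<b[1][1]<y1: print(n,k,b)
    cv2.imwrite(f'pics/{n}0z.png',cv2.resize(im[y0:y1,x0:x1],None,fx=5,fy=5,interpolation=cv2.INTER_CUBIC)[:,:,::-1])
E
```

```text
top coral (np.int32(57), array([341.7, 198.2]), array([338, 194,   9,   9], dtype=int32))
top coral (np.int32(149), array([331.8, 235.1]), array([323, 229,  19,  13], dtype=int32))
top coral (np.int32(146), array([337.7, 249.2]), array([330, 243,  18,  14], dtype=int32))
top yellow (np.int32(222), array([353.7, 233.8]), array([346, 226,  17,  17], dtype=int32))
top mint (np.int32(1953), array([357.1, 233.2]), array([324, 205,  60,  60], dtype=int32))
scene coral (np.int32(82), array([313.2, 174.3]), array([305, 171,  16,   7], dtype=int32))
scene coral (np.int32(76), array([314.5, 186.5]), array([306, 184,  17,   6], dtype=int32))
scene coral (np.int32(40), array([289.8, 225.5]), array([287, 223,   7,   7], dtype=int32))
scene yellow (np.int32(159), array([291.6, 180.1]), array([284, 174,  16,  13], dtype=int32))
```

```bash
python3 -c "
import cv2,numpy as np
cv2.imwrite('pics/both0z.png',cv2.resize(np.hstack([cv2.imread('pics/top0z.png'),cv2.imread('pics/scene0z.png')]),(800,400)))"
```

```text
(no output)
```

View pics/both0z.png

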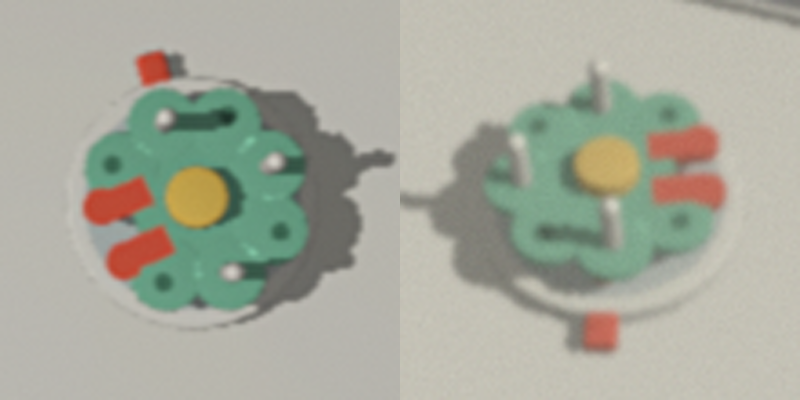

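Run:
```python
from h import *
hub,e=tri((353.7,233.8),(291.6,180.1));print('hub',hub,e)
tg,e=tri((341.7,198.2),(289.8,225.5));print('tongue',tg,e)
c1,e1=tri((331.8,235.1),(313.2,174.3));c2,e2=tri((337.7,249.2),(314.5,186.5));print('cor',c1,e1,c2,e2)
# maybe swapped
for nm,a,b in(('a',(363.8,254.8),(289.2,153.1)),('b',(375.1,224),(267.5,173)),('c',(345.4,212.5),(293.6,190.8))):
    p,e=tri(a,b);d=p-hub;print(nm,p,e,'r',np.hypot(*d[:2]),'ang',np.degrees(np.arctan2(d[1],d[0])))
d=tg-hub;print('pin ang',np.degrees(np.arctan2(d[1],d[0])),np.hypot(*d[:2]))
d=(c1+c2)/2-hub;print('notch ang',np.degrees(np.arctan2(d[1],d[0])),np.hypot(*d[:2]))
for n,u,v in(('top',353.7,233.8),):print(onz(n,u,v,hub[2]))
s=get_state();from scipy.spatial.transform import Rotation as R;print(R.from_quat(s['eef_rot']).as_matrix().round(3))
```

```text
hub [ 0.51036211 -0.06784276  0.05537964] 0.00024737343468690735
tongue [ 0.60048015 -0.0429303   0.01730766] 0.0003739125689122452
cor [ 0.5056432  -0.01727931  0.08870527] 0.002945945766075261 [ 0.47585424 -0.02980373  0.00175264] 0.005555095014838837
a [ 0.46160486 -0.08781094  0.08507121] 0.0015448857758762393 r 0.05268774412493922 ang -157.72879697009563
b [ 0.52988687 -0.1133825   0.08772004] 0.00036112789527342564 r 0.04954880798654773 ang -66.79320009849899
c [ 0.55629039 -0.04630166  0.08497539] 0.0017336637006666314 r 0.05072893732716397 ang 25.127326381456392
pin ang 15.453062974805322 0.0934980791115507
notch ang 113.88030607795896 0.04844878197339421
[ 0.51032572 -0.06772389  0.05537964]
[[ 0.22   0.976 -0.   ]
 [ 0.976 -0.22  -0.002]
 [-0.002  0.    -1.   ]]
```

Run:
```python
from h import *
print('kettle base top', onz('top',92,370,0),'scene', onz('scene',570,160,0), onz('scene',625,185,0))
print('knob',tri((48,368),(606,118)))
print('steril edge', onz('top',110,215,0), onz('scene',566,272,0),onz('top',82,200,.2),onz('top',0,160,.2))
s=get_state()['tool_pos']
for t in np.linspace(0,1,6):
    p=s*(1-t)+t*np.array([.556,-.046,.257]);print(p.round(3),np.round(proj('top',p)),np.round(proj('scene',p)))
```

```text
kettle base top [0.19960668 0.54171044 0.        ] scene [0.21713879 0.54788402 0.        ] [0.26121336 0.66585181 0.        ]
knob (array([0.24561928, 0.5361587 , 0.16220852]), np.float64(0.0005918339571731056))
steril edge [0.56248879 0.52903186 0.        ] [ 5.32318502e-01  5.24673063e-01 -1.11022302e-16] [0.5682222  0.47769318 0.2       ] [0.64926492 0.64726128 0.2       ]
[0.137 0.609 0.257] [-43. 453.] [670.  53.]
[0.221 0.478 0.257] [ 42. 398.] [602.  67.]
[0.305 0.347 0.257] [124. 346.] [530.  82.]
[0.389 0.216 0.257] [203. 296.] [454.  97.]
[0.472 0.085 0.257] [278. 247.] [373. 114.]
[ 0.556 -0.046  0.257] [351. 201.] [287. 132.]
```

```bash
python3 -c "
import cv2
a=cv2.imread('pics/top0.png')[140:400,0:260];b=cv2.imread('pics/scene0.png')[60:320,380:640]
import numpy as np
cv2.imwrite('pics/side.png',cv2.resize(np.hstack([a,b]),(800,400)))"
```

```text
(no output)
```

View pics/side.png

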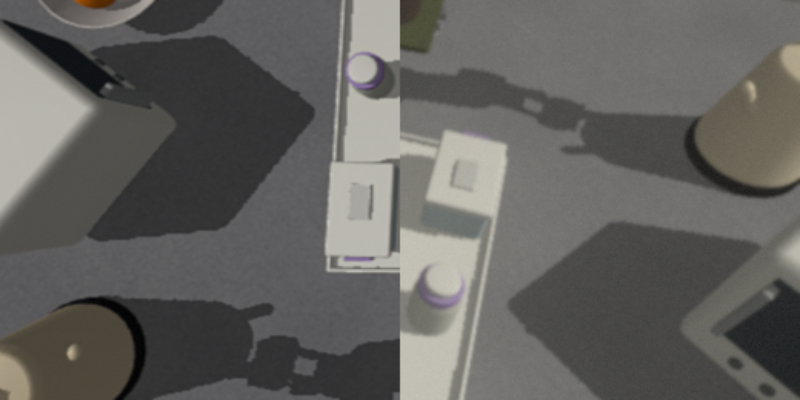

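```bash
cat >> h.py <<'E'
from scipy.spatial.transform import Rotation as Ro
def go(p,yaw):
    """row numbers to reach TCP p, tool down, tool x at yaw deg"""
    s=get_state();R0=Ro.from_quat(s['eef_rot']);y=np.radians(yaw)
    X=np.array([np.cos(y),np.sin(y),0]);Z=np.array([0,0,-1.]);T=Ro.from_matrix(np.c_[X,np.cross(Z,X),Z])
    d=R0.inv().apply(np.array(p)-s['tool_pos'])/.3;w=(R0.inv()*T).as_rotvec()/np.pi
    return np.r_[d,w].round(4).tolist()
def st():
    s=get_state();m=Ro.from_quat(s['eef_rot']).as_matrix()
    print('t',round(s['clock'],2),'p',np.round(s['tool_pos'],4),'yaw',np.degrees(np.arctan2(m[1,0],m[0,0])).round(1),'tilt',np.degrees(np.arccos(-m[2,2])).round(2),'F',np.round(s['contact_force'],1),'M',np.round(s['moment'],2),'op',round(s['opening'],3),'q',np.round(s['q'],2))
E
python3 -c "
from h import *
s=get_state()['tool_pos'];print(go(s+[0,0,.1],77.3));print(go([.305,.347,.34],90));print(go([.556,-.046,.257],115))"
```

```text
[-0.0005, 0.0, -0.3333, 0.0, 0.0005, -0.0]
[-0.7301, 0.7372, -0.2754, -0.0, 0.0005, -0.0706]
[-1.8235, 1.8415, 0.0031, -0.0001, 0.0005, -0.2095]
```

Request:
play_rows(deltas=[[[0.0,0,0,-0.15,0,0,0],[0.0,0,0,-0.3,0,0,0],[0.0,-0.3,0.25,-0.3,0,0,0],[0.0,-0.5,0.5,-0.3,0,0,0],[0.0,-0.73,0.74,-0.28,0,0,-0.07]]], force=10)

```text
clock: 0.72
tool_pos: [0.2371, 0.4485, 0.3451]
eef_rot: [0.717, 0.697, -0.0, 0.001]
contact_force: [1.3, 0.3, -0.8]
opening: 0.498
```

```bash
python3 -c "
from h import *
st();print(go([.5,.1,.26],105));print(go([.556,-.046,.20],115.))"
```

```text
t 0.72 p [0.2371 0.4485 0.3451] yaw 88.3 tilt 0.12 F [ 1.3  0.3 -0.8] M [ 0.02 -0.05 -0.01] op 0.498 q [-1.    0.43 -0.27  1.79  0.14  0.94  0.21]
[-1.1351, 0.9097, 0.2865, 0.0001, 0.0006, -0.0926]
[-1.6158, 1.1104, 0.4876, 0.0001, 0.0007, -0.1482]
```

Request:
play_rows(deltas=[[[0.3,-0.25,0.2,0.05,0,0,-0.02],[0.3,-0.45,0.36,0.1,0,0,-0.04],[0.3,-0.65,0.52,0.15,0,0,-0.06],[0.3,-0.82,0.66,0.2,0,0,-0.08],[0.3,-1.0,0.8,0.25,0,0,-0.09]]])

```text
clock: 1.35
tool_pos: [0.4217, 0.2032, 0.2872]
eef_rot: [0.611, 0.791, -0.0, 0.001]
contact_force: [0.3, 0.5, 0.2]
opening: 0.349
```

```bash
python3 -c "
from h import *
st();print(go([.557,-.0455,.20],115.));print(go([.557,-.0455,.12],115.))"
```

```text
t 1.35 p [0.4217 0.2032 0.2872] yaw 104.6 tilt 0.11 F [0.3 0.5 0.2] M [ 0.05 -0.03  0.04] op 0.349 q [-0.34  0.45 -0.31  1.98  0.21  0.74  1.05]
[-0.9155, 0.227, 0.2925, 0.0, 0.0006, -0.0577]
[-0.915, 0.227, 0.5592, 0.0, 0.0006, -0.0577]
```

Request:
play_rows(deltas=[[[0.3,-0.2,0.05,0.06,0,0,-0.015],[0.3,-0.4,0.1,0.12,0,0,-0.03],[0.3,-0.6,0.15,0.2,0,0,-0.04],[0.3,-0.78,0.2,0.29,0,0,-0.058],[0.3,-0.916,0.227,0.29,0,0,-0.058]]])

```text
clock: 1.98
tool_pos: [0.5566, -0.0479, 0.1986]
eef_rot: [0.537, 0.844, -0.002, -0.001]
contact_force: [0.3, -0.4, 0.5]
opening: 0.35
```

```bash
python3 -c "
from h import *
st();print(go([.557,-.0455,.12],115.))"
```

```text
t 1.98 p [ 0.5566 -0.0479  0.1986] yaw 115.0 tilt 0.2 F [ 0.3 -0.4  0.5] M [0.03 0.02 0.01] op 0.35 q [ 0.2   0.7  -0.34  1.82  0.35  0.69  1.68]
[0.0068, 0.0055, 0.262, -0.0011, 0.0001, 0.0002]
```

Request:
play_rows(deltas=[[[0.3,0.007,0.005,0.14,0,0,0],[0.3,0.007,0.005,0.26,0,0,0],[0.3,0.007,0.005,0.26,0,0,0]]])

```text
clock: 2.35
tool_pos: [0.5547, -0.0456, 0.1183]
eef_rot: [0.537, 0.844, -0.003, -0.003]
contact_force: [-0.2, -0.2, 1.0]
opening: 0.351
```

```bash
cat > look.py <<'E'
import sys
from h import *
a=vision.snapshot('top')[170:300,290:420];b=vision.snapshot('scene')[115:245,225:355]
cv2.imwrite(f'pics/{sys.argv[1]}.png',cv2.resize(np.hstack([a,b]),(800,400),interpolation=cv2.INTER_CUBIC)[:,:,::-1]);st()
E
python3 look.py l1
```

```text
t 2.45 p [ 0.5571 -0.0453  0.1211] yaw 115.0 tilt 0.19 F [ 0.  -0.  -0.2] M [ 0.05  0.02 -0.02] op 0.353 q [ 0.16  0.81 -0.27  1.87  0.41  0.51  1.61]
```

View pics/l1.png

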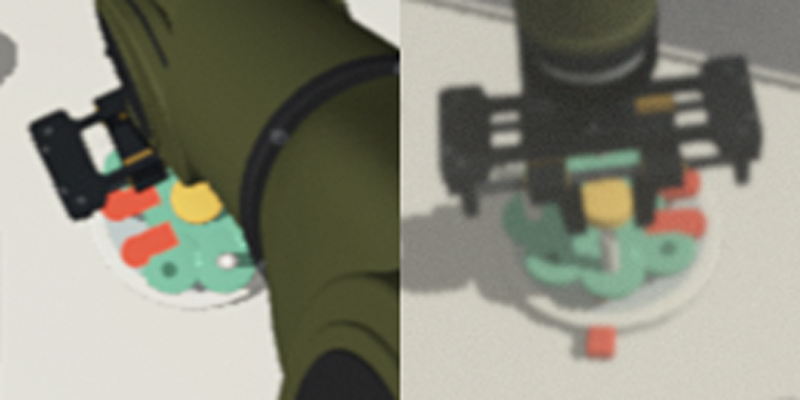

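Request:
play_rows(deltas=[[[0.3,0,0,0.06,0,0,0],[0.3,0,0,0.1,0,0,0],[0.3,0,0,0.147,0,0,0],[0.3,0,0,0.147,0,0,0]]])

```text
clock: 2.95
tool_pos: [0.5561, -0.0453, 0.0758]
eef_rot: [0.537, 0.844, -0.002, -0.002]
contact_force: [-0.4, 0.4, -1.1]
opening: 0.346
```

```bash
cat > arc.py <<'E'
import sys
from h import *
C=np.array([.5104,-.0678]);r=.052
# tool angle phi about axis -> tcp at C+r*(cos,sin), yaw=phi+90
for phi in map(float,sys.argv[1:]):
    a=np.radians(phi);print(phi,go([C[0]+r*np.cos(a),C[1]+r*np.sin(a),.077],phi+90))
st()
E
python3 arc.py 25 20 15 8 0 -8 -16
```

```text
25.0 [-0.0036, 0.0035, -0.004, -0.0017, -0.0002, 0.0003]
20.0 [-0.0187, 0.0028, -0.004, -0.0017, -0.0001, 0.0281]
15.0 [-0.0337, 0.0008, -0.004, -0.0018, -0.0, 0.0559]
8.0 [-0.0543, -0.0041, -0.004, -0.0018, 0.0001, 0.0948]
0.0 [-0.0769, -0.0128, -0.004, -0.0018, 0.0002, 0.1392]
-8.0 [-0.098, -0.0246, -0.0039, -0.0017, 0.0003, 0.1837]
-16.0 [-0.1173, -0.0391, -0.0039, -0.0017, 0.0005, 0.2281]
t 2.95 p [ 0.5561 -0.0453  0.0758] yaw 115.1 tilt 0.32 F [-0.4  0.4 -1.1] M [ 0.1  -0.02 -0.04] op 0.346 q [ 0.13  0.89 -0.23  1.89  0.44  0.42  1.58]
```

Request:
play_rows(deltas=[[[0.3,-0.0187,0.003,-0.004,0,0,0.028],[0.3,-0.034,0.001,-0.004,0,0,0.056],[0.3,-0.054,-0.004,-0.004,0,0,0.095],[0.3,-0.077,-0.013,-0.004,0,0,0.139],[0.3,-0.098,-0.0246,-0.004,0,0,0.184]]])

```text
clock: 3.58
tool_pos: [0.562, -0.074, 0.0772]
eef_rot: [0.756, 0.654, -0.002, -0.002]
contact_force: [-1.1, 2.4, 0.0]
opening: 0.346
```

```bash
python3 arc.py -8 -15 -22 -29 -36 -43
```

```text
-8.0 [-0.0034, 0.0002, 0.0006, -0.0016, 0.0003, -0.0015]
-15.0 [-0.0245, -0.001, 0.0006, -0.0015, 0.0004, 0.0374]
-22.0 [-0.0453, -0.0047, 0.0007, -0.0015, 0.0005, 0.0763]
-29.0 [-0.0656, -0.011, 0.0007, -0.0015, 0.0006, 0.1152]
-36.0 [-0.0849, -0.0197, 0.0008, -0.0014, 0.0007, 0.1541]
-43.0 [-0.103, -0.0307, 0.0009, -0.0014, 0.0008, 0.193]
t 3.58 p [ 0.562  -0.074   0.0772] yaw 81.7 tilt 0.29 F [-1.1  2.4  0. ] M [0.41 0.13 0.04] op 0.346 q [ 0.11  0.89 -0.11  1.87  0.22  0.41  1.27]
```

Request:
play_rows(deltas=[[[0.3,-0.0245,-0.001,0.0006,0,0,0.037],[0.3,-0.045,-0.005,0.0006,0,0,0.076],[0.3,-0.066,-0.011,0.0007,0,0,0.115],[0.3,-0.085,-0.02,0.0008,0,0,0.154],[0.3,-0.103,-0.031,0.001,0,0,0.193]]])

```text
clock: 4.2
tool_pos: [0.5491, -0.1023, 0.0772]
eef_rot: [0.918, 0.397, -0.001, -0.001]
contact_force: [1.2, 2.1, -1.4]
opening: 0.349
```

```bash
python3 arc.py -43 -50 -57 -64 -71 -77
```

```text
-43.0 [-0.0039, 0.0007, 0.0007, -0.001, 0.0005, -0.001]
-50.0 [-0.025, -0.0005, 0.0008, -0.001, 0.0006, 0.0379]
-57.0 [-0.0458, -0.0043, 0.0008, -0.0009, 0.0006, 0.0768]
-64.0 [-0.0661, -0.0106, 0.0009, -0.0009, 0.0007, 0.1157]
-71.0 [-0.0853, -0.0194, 0.0009, -0.0009, 0.0007, 0.1546]
-77.0 [-0.1009, -0.0287, 0.001, -0.0008, 0.0008, 0.1879]
t 4.2 p [ 0.5491 -0.1023  0.0772] yaw 46.8 tilt 0.2 F [ 1.2  2.1 -1.4] M [ 0.37 -0.14 -0.02] op 0.349 q [ 0.1   0.88  0.01  1.9  -0.02  0.37  0.94]
```

Request:
play_rows(deltas=[[[0.3,-0.025,-0.0005,0.0008,0,0,0.038],[0.3,-0.046,-0.0043,0.0008,0,0,0.077],[0.3,-0.066,-0.0106,0.001,0,0,0.116],[0.3,-0.085,-0.0194,0.001,0,0,0.155],[0.3,-0.1,-0.028,0.001,0,0,0.186]]])

```text
clock: 4.82
tool_pos: [0.5236, -0.1178, 0.0773]
eef_rot: [0.993, 0.115, -0.0, -0.001]
contact_force: [2.2, 0.9, -1.0]
opening: 0.35
```

```bash
python3 look.py l2; python3 arc.py -77 -80 -82 -84 -86
```

```text
t 4.92 p [ 0.5229 -0.1182  0.0773] yaw 13.3 tilt 0.14 F [ 0.9  0.8 -0.3] M [-0.06 -0.1   0.06] op 0.35 q [ 0.07  0.87  0.11  1.97 -0.27  0.32  0.63]
-77.0 [-0.0027, 0.0003, 0.0009, -0.0005, 0.0006, 0.0019]
-80.0 [-0.0117, -0.0, 0.0009, -0.0005, 0.0006, 0.0186]
-82.0 [-0.0178, -0.0005, 0.0009, -0.0005, 0.0006, 0.0297]
-84.0 [-0.0238, -0.0011, 0.001, -0.0005, 0.0007, 0.0408]
-86.0 [-0.0298, -0.002, 0.001, -0.0005, 0.0007, 0.0519]
t 4.92 p [ 0.5229 -0.1182  0.0773] yaw 13.3 tilt 0.14 F [ 0.9  0.8 -0.3] M [-0.06 -0.1   0.06] op 0.35 q [ 0.07  0.87  0.11  1.97 -0.27  0.32  0.63]
```

View pics/l2.png

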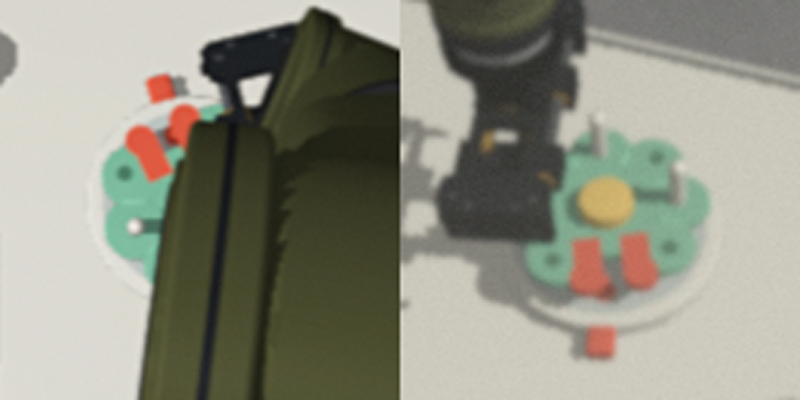

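Nearly aligned: in the scene view the notch lies just right of the tongue's radius, and the pin shows in the slot. I'll measure what is left to turn.

```bash
cat > ang.py <<'E'
import sys
from h import *
H=np.array([.5104,-.0678])
def meas(n,im):
    x0,x1,y0,y1={'top':(300,410,180,290),'scene':(235,345,135,245)}[n]
    bl=[b for b in blobs(im,'coral') if x0<b[1][0]<x1 and y0<b[1][1]<y1]
    yl=[b for b in blobs(im,'yellow') if x0<b[1][0]<x1 and y0<b[1][1]<y1 and b[0]>60]
    h=onz(n,*max(yl,key=lambda b:b[0])[1],.0554)[:2] if yl else H
    print(n,'hub',h.round(4),'using given axis:')
    for b in bl:
        for z in(.043,.013):
            d=onz(n,*b[1],z)[:2]-H;print('  area',b[0],b[1],'z',z,'r',np.hypot(*d).round(4),'ang',np.degrees(np.arctan2(d[1],d[0])).round(1))
if len(sys.argv)>1:
    for n in('top','scene'): meas(n,cv2.imread(f'pics/{n}0.png')[:,:,::-1])
else:
    for n in('top','scene'): meas(n,vision.snapshot(n))
E
python3 ang.py x; echo NOW; python3 ang.py
```

```text
top hub [ 0.5103 -0.0677] using given axis:
  area 57 [341.7 198.2] z 0.043 r 0.0898 ang 17.1
  area 57 [341.7 198.2] z 0.013 r 0.0941 ang 15.3
  area 149 [331.8 235.1] z 0.043 r 0.0507 ang 92.4
  area 149 [331.8 235.1] z 0.013 r 0.0498 ang 90.1
  area 146 [337.7 249.2] z 0.043 r 0.0511 ang 133.4
  area 146 [337.7 249.2] z 0.013 r 0.0495 ang 133.7
scene hub [ 0.5104 -0.068 ] using given axis:
  area 82 [313.2 174.3] z 0.043 r 0.0535 ang 135.7
  area 82 [313.2 174.3] z 0.013 r 0.0675 ang 153.9
  area 76 [314.5 186.5] z 0.043 r 0.0509 ang 97.3
  area 76 [314.5 186.5] z 0.013 r 0.0513 ang 122.2
  area 40 [289.8 225.5] z 0.043 r 0.1086 ang 16.9
  area 40 [289.8 225.5] z 0.013 r 0.0909 ang 15.0
NOW
top hub [ 0.5104 -0.0678] using given axis:
  area 55 [341.7 198.4] z 0.043 r 0.0894 ang 17.2
  area 55 [341.7 198.4] z 0.013 r 0.0936 ang 15.4
  area 93 [348.8 210.1] z 0.043 r 0.058 ang 9.8
  area 93 [348.8 210.1] z 0.013 r 0.0616 ang 7.2
  area 138 [338.2 218.7] z 0.043 r 0.0509 ang 43.9
  area 138 [338.2 218.7] z 0.013 r 0.0524 ang 40.3
scene hub [ 0.5109 -0.0678] using given axis:
  area 109 [301.8 199.6] z 0.043 r 0.0493 ang 44.7
  area 109 [301.8 199.6] z 0.013 r 0.0313 ang 59.3
  area 124 [285.8 202.1] z 0.043 r 0.0513 ang 4.1
  area 124 [285.8 202.1] z 0.013 r 0.0333 ang -9.5
  area 48 [289.9 225.8] z 0.043 r 0.1093 ang 17.0
  area 48 [289.9 225.8] z 0.013 r 0.0917 ang 15.2
```

Request:
play_rows(deltas=[[[0.3,-0.012,0,0.001,0,0,0.018],[0.3,-0.019,-0.0006,0.001,0,0,0.032],[0.3,-0.0255,-0.0012,0.001,0,0,0.044],[0.3,-0.0255,-0.0012,0.001,0,0,0.044]]])

```text
clock: 5.52
tool_pos: [0.5152, -0.1198, 0.077]
eef_rot: [0.999, 0.048, -0.001, -0.0]
contact_force: [1.7, 0.7, 1.6]
opening: 0.354
```

```bash
python3 ang.py; python3 look.py l3; python3 arc.py -75 -85
```

```text
top hub [ 0.5104 -0.0678] using given axis:
  area 55 [341.7 198.4] z 0.043 r 0.0894 ang 17.2
  area 55 [341.7 198.4] z 0.013 r 0.0936 ang 15.4
  area 46 [354.  206.8] z 0.043 r 0.0651 ang -2.3
  area 46 [354.  206.8] z 0.013 r 0.0694 ang -4.3
  area 134 [340.4 215.4] z 0.043 r 0.0536 ang 33.9
  area 134 [340.4 215.4] z 0.013 r 0.0558 ang 30.6
scene hub [ 0.5104 -0.068 ] using given axis:
  area 119 [282.1 200.7] z 0.043 r 0.0503 ang -6.0
  area 119 [282.1 200.7] z 0.013 r 0.0349 ang -25.0
  area 113 [298.4 200.9] z 0.043 r 0.0495 ang 35.4
  area 113 [298.4 200.9] z 0.013 r 0.0298 ang 43.8
  area 43 [289.8 225.7] z 0.043 r 0.109 ang 16.9
  area 43 [289.8 225.7] z 0.013 r 0.0914 ang 15.0
t 5.72 p [ 0.5152 -0.1198  0.0769] yaw 5.5 tilt 0.17 F [0.3 0.7 1. ] M [-0.01 -0.23  0.02] op 0.353 q [ 0.07  0.87  0.13  1.99 -0.33  0.31  0.56]
-75.0 [0.0292, -0.0032, -0.0004, -0.0005, 0.0008, -0.0525]
-85.0 [-0.0009, -0.0008, -0.0003, -0.0004, 0.0009, 0.003]
t 5.72 p [ 0.5152 -0.1198  0.0769] yaw 5.5 tilt 0.17 F [0.3 0.7 1. ] M [-0.01 -0.23  0.02] op 0.353 q [ 0.07  0.87  0.13  1.99 -0.33  0.31  0.56]
```

View pics/l3.png

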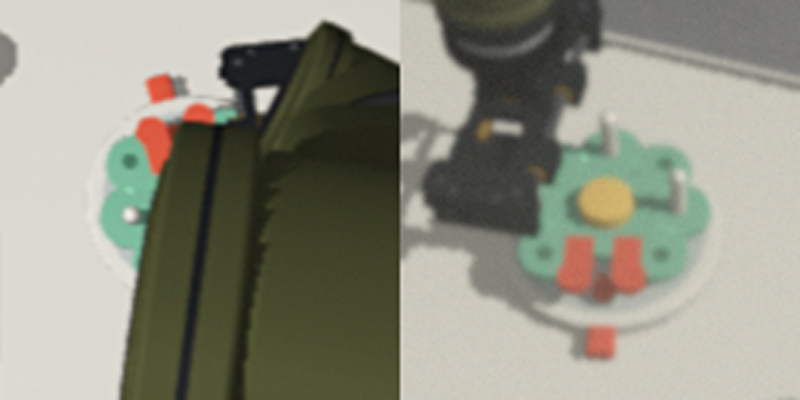

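The notch reads about 14.7° against 15.2° for the pin, so it is aligned, and the pin shows centred in the slot. Next I'll centre the fingers off the peg and go up.

Request:
play_rows(deltas=[[[0.3,0.015,-0.002,0,0,0,-0.026],[0.3,0.028,-0.003,0,0,0,-0.05],[0.3,0.028,-0.003,-0.12,0,0,-0.05],[0.3,0.028,-0.003,-0.25,0,0,-0.05],[0.3,0.028,-0.003,-0.25,0,0,-0.05]]])

```text
clock: 6.35
tool_pos: [0.5244, -0.1189, 0.1539]
eef_rot: [0.992, 0.126, 0.0, 0.0]
contact_force: [0.1, 0.2, -0.7]
opening: 0.352
```

```bash
python3 look.py l4; python3 ang.py; python3 -c "
from h import *
print(go([.5104,-.0678,.14],15));print(go([.5104,-.0678,.08],15))"
```

```text
t 6.45 p [ 0.523  -0.1182  0.1516] yaw 14.5 tilt 0.24 F [-0.3  0.4 -0.6] M [-0.07  0.09 -0.01] op 0.351 q [ 0.04  0.74  0.16  1.94 -0.24  0.48  0.62]
top hub [ 0.5101 -0.068 ] using given axis:
  area 55 [341.7 198.4] z 0.043 r 0.0894 ang 17.2
  area 55 [341.7 198.4] z 0.013 r 0.0936 ang 15.4
  area 315 [347.6 214.4] z 0.043 r 0.0486 ang 15.3
  area 315 [347.6 214.4] z 0.013 r 0.0516 ang 12.0
scene hub [ 0.5107 -0.0679] using given axis:
  area 113 [282.  200.8] z 0.043 r 0.0506 ang -6.1
  area 113 [282.  200.8] z 0.013 r 0.0353 ang -25.0
  area 107 [298.5 200.8] z 0.043 r 0.0494 ang 35.7
  area 107 [298.5 200.8] z 0.013 r 0.0297 ang 44.4
  area 41 [290.  225.6] z 0.043 r 0.1088 ang 17.1
  area 41 [290.  225.6] z 0.013 r 0.0912 ang 15.3
[0.0028, -0.1721, 0.0363, -0.0009, 0.0016, -0.0025]
[0.0039, -0.1715, 0.2363, -0.0009, 0.0016, -0.0025]
```

View pics/l4.png

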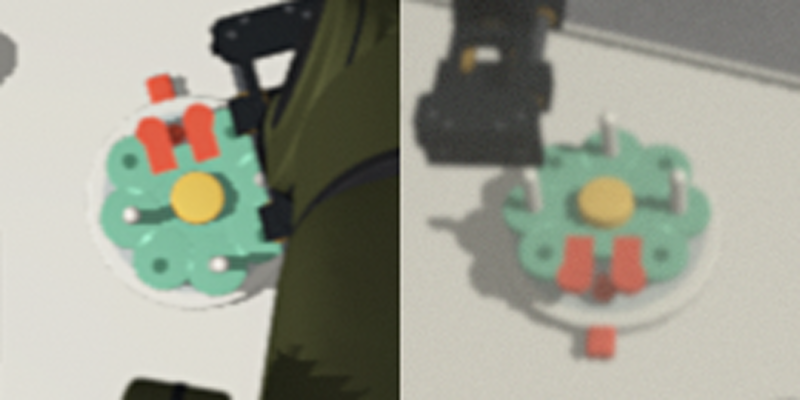

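Request:
play_rows(deltas=[[[1,0,-0.06,0,0,0,0],[1,0.003,-0.17,0.036,0,0,0],[1,0.003,-0.1715,0.1,0,0,0],[1,0.004,-0.1715,0.18,0,0,0],[1,0.004,-0.1715,0.2,0,0,0]]])

```text
clock: 7.18
tool_pos: [0.5088, -0.0663, 0.0892]
eef_rot: [0.992, 0.127, -0.005, -0.002]
contact_force: [-0.9, -0.8, 0.5]
opening: 0.003
```

```bash
python3 look.py l5; python3 -c "
from h import *
print(go([.5104,-.0678,.08],15));print(go([.5104,-.0678,.06],15))"
```

```text
t 7.28 p [ 0.5096 -0.0671  0.0902] yaw 14.6 tilt 0.47 F [ 1.1 -1.4  0.1] M [-0.05  0.03 -0.03] op 0.006 q [-0.03  0.84  0.11  2.02 -0.29  0.3   0.58]
[0.0021, 0.0032, 0.0339, -0.0013, 0.0023, -0.0023]
[0.0025, 0.0034, 0.1006, -0.0013, 0.0023, -0.0023]
```

View pics/l5.png

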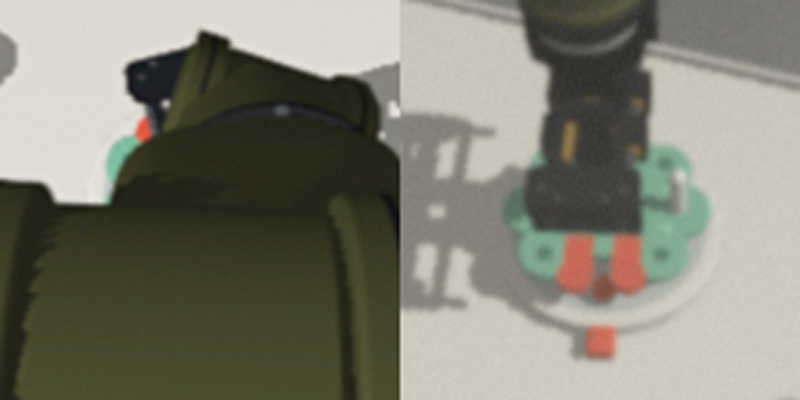

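Request:
play_rows(deltas=[[[1,0.002,0.003,0.025,0,0,0],[1,0.002,0.003,0.045,0,0,0],[1,0.002,0.003,0.055,0,0,0],[1,0.002,0.003,0.065,0,0,0]]])

```text
clock: 7.78
tool_pos: [0.5108, -0.0677, 0.0711]
eef_rot: [0.992, 0.127, -0.003, -0.001]
contact_force: [-0.2, 0.9, 5.2]
opening: 0.004
```

```bash
python3 -c "
from h import *
st();print(go([.5104,-.0678,.064],15))"
```

```text
t 7.78 p [ 0.5108 -0.0677  0.0711] yaw 14.6 tilt 0.4 F [-0.2  0.9  5.2] M [ 0.03  0.11 -0.  ] op 0.004 q [-0.01  0.87  0.1   2.03 -0.29  0.26  0.58]
[-0.0011, -0.0001, 0.0238, -0.0012, 0.0019, -0.0024]
```

Sliding down at about 5 N. I'll press on.

Request:
play_rows(deltas=[[[1,-0.001,0,0.01,0,0,0],[1,-0.001,0,0.018,0,0,0],[1,-0.001,0,0.024,0,0,0],[1,-0.001,0,0.03,0,0,0]]])

```text
clock: 8.28
tool_pos: [0.5108, -0.0678, 0.0691]
eef_rot: [0.992, 0.126, -0.001, -0.002]
contact_force: [-13.8, 4.0, 87.8]
opening: 0.004
```

```bash
python3 -c "
from h import *
st()"
```

```text
t 8.28 p [ 0.5108 -0.0678  0.0691] yaw 14.5 tilt 0.25 F [-13.8   4.   87.8] M [0.91 2.92 0.07] op 0.004 q [-0.01  0.87  0.09  2.03 -0.29  0.25  0.59]
```

Stopped at 88 N, which is too hard and sooner than I expected. I'll back off now and look.

Request:
play_rows(deltas=[[[1,0,0,-0.02,0,0,0],[1,0,0,-0.08,0,0,0],[1,0,0,-0.2,0,0,0]]])

```text
clock: 8.65
tool_pos: [0.5103, -0.0679, 0.1291]
eef_rot: [0.992, 0.126, -0.002, -0.002]
contact_force: [0.4, -0.1, 0.4]
opening: 0.002
```

```bash
python3 look.py l6; python3 ang.py; python3 -c "
from h import *
print(go([.42,-.2,.18],15))"
```

```text
t 8.75 p [ 0.5128 -0.0685  0.1318] yaw 14.5 tilt 0.25 F [ 0.1  1.1 -0.4] M [-0.11  0.01 -0.01] op 0.006 q [-0.04  0.76  0.14  2.01 -0.27  0.39  0.57]
top hub [ 0.5104 -0.0678] using given axis:
  area 78 [338.5 215. ] z 0.043 r 0.0571 ang 37.2
  area 78 [338.5 215. ] z 0.013 r 0.0592 ang 34.0
scene hub [ 0.5188 -0.0643] using given axis:
  area 113 [282.6 203.4] z 0.043 r 0.0564 ang -1.8
  area 113 [282.6 203.4] z 0.013 r 0.0398 ang -16.3
  area 108 [298.6 203.6] z 0.043 r 0.0564 ang 33.8
  area 108 [298.6 203.6] z 0.013 r 0.0368 ang 39.6
  area 42 [289.9 225.4] z 0.043 r 0.1083 ang 17.0
  area 42 [289.9 225.4] z 0.013 r 0.0907 ang 15.1
[-0.4049, 0.3492, -0.1698, -0.0011, -0.0, -0.0027]
```

View pics/l6.png

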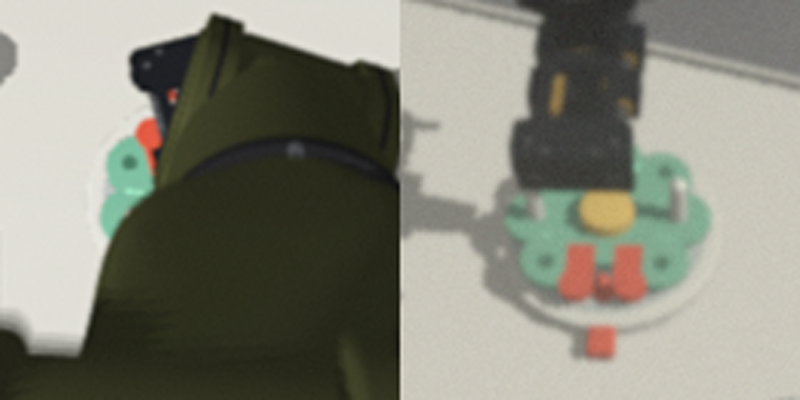

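Request:
play_rows(deltas=[[[1,0,0,-0.2,0,0,0],[1,0,0,-0.4,0,0,0],[1,0,-0.2,-0.4,0,0,0],[1,-0.1,-0.5,-0.4,0,0,0],[1,-0.2,-0.9,-0.4,0,0,0]]])

```text
clock: 9.48
tool_pos: [0.4302, 0.0979, 0.2492]
eef_rot: [0.992, 0.126, -0.001, -0.002]
contact_force: [0.3, 1.2, 0.3]
opening: 0.007
```

```bash
python3 look.py l7; python3 ang.py; python3 -c "
from h import *
for z in (.0554,.0504,.0454): print(z,proj('top',np.array([.5104,-.0678,z])),proj('scene',np.array([.5104,-.0678,z])))"
```

```text
t 9.57 p [0.4271 0.1032 0.2487] yaw 15.2 tilt 0.54 F [ 0.5  0.5 -1. ] M [-0.06  0.03  0.01] op 0.001 q [-0.52  0.49  0.27  2.12 -0.25  0.57  0.2 ]
top hub [ 0.5094 -0.067 ] using given axis:
  area 56 [341.7 198.3] z 0.043 r 0.0896 ang 17.2
  area 56 [341.7 198.3] z 0.013 r 0.0938 ang 15.3
  area 313 [347.4 214.9] z 0.043 r 0.0476 ang 16.3
  area 313 [347.4 214.9] z 0.013 r 0.0505 ang 12.9
scene hub [ 0.5172 -0.0649] using given axis:
  area 112 [282.6 203.4] z 0.043 r 0.0564 ang -1.8
  area 112 [282.6 203.4] z 0.013 r 0.0398 ang -16.3
  area 105 [298.6 203.6] z 0.043 r 0.0564 ang 33.8
  area 105 [298.6 203.6] z 0.013 r 0.0368 ang 39.6
  area 45 [289.9 225.5] z 0.043 r 0.1086 ang 17.0
  area 45 [289.9 225.5] z 0.013 r 0.0909 ang 15.1
0.0554 (np.float64(353.73296010232303), np.float64(233.76729333710276)) (np.float64(291.66816754323526), np.float64(180.11532525008005))
0.0504 (np.float64(353.55537218839333), np.float64(233.91825138340454)) (np.float64(291.81818279690543), np.float64(181.48410540921114))
0.0454 (np.float64(353.37970240240764), np.float64(234.0675789310953)) (np.float64(291.9667550452665), np.float64(182.8397191936682))
```

View pics/l7.png

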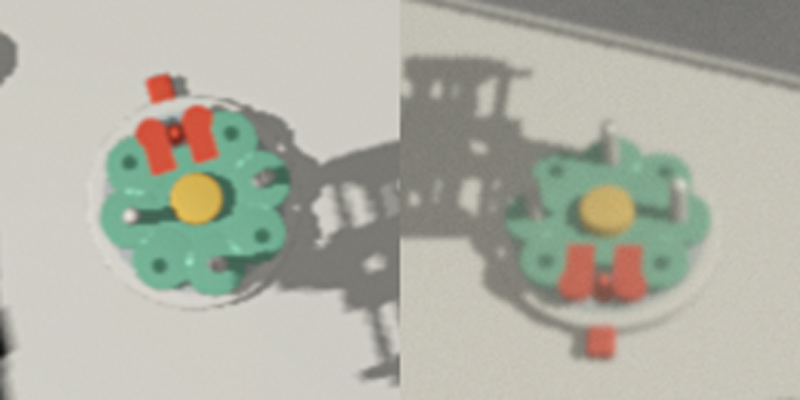

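Run:
```python
from h import *
I={n:vision.snapshot(n) for n in('top','scene')}
B={}
for n,(x0,x1,y0,y1) in {'top':(300,410,180,290),'scene':(235,345,135,245)}.items():
    for tag,im in(('old',cv2.imread(f'pics/{n}0.png')[:,:,::-1]),('new',I[n])):
        B[n,tag]=max([b for b in blobs(im,'yellow') if x0<b[1][0]<x1 and y0<b[1][1]<y1],key=lambda b:b[0])
for t in('old','new'): print(t,B['top',t],B['scene',t],tri(B['top',t][1],B['scene',t][1]))
for n in I: cv2.imwrite(f'pics/{n}8.png',I[n][:,:,::-1])
d=cv2.absdiff(I['top'],cv2.imread('pics/top0.png')[:,:,::-1]).max(2)
cv2.imwrite('pics/d8.png',cv2.resize(np.hstack([I['top'][110:330,200:490,::-1],cv2.merge([d]*3)[110:330,200:490]]),(800,304)))
```

```text
old (np.int32(222), array([353.7, 233.8]), array([346, 226,  17,  17], dtype=int32)) (np.int32(159), array([291.6, 180.1]), array([284, 174,  16,  13], dtype=int32)) (array([ 0.51036211, -0.06784276,  0.05537964]), np.float64(0.00024737343468690735))
new (np.int32(218), array([353.4, 234.2]), array([346, 226,  16,  17], dtype=int32)) (np.int32(157), array([292. , 182.9]), array([284, 177,  16,  13], dtype=int32)) (array([ 0.51012578, -0.06787724,  0.04479795]), np.float64(3.322920009227175e-05))
```

View pics/d8.png

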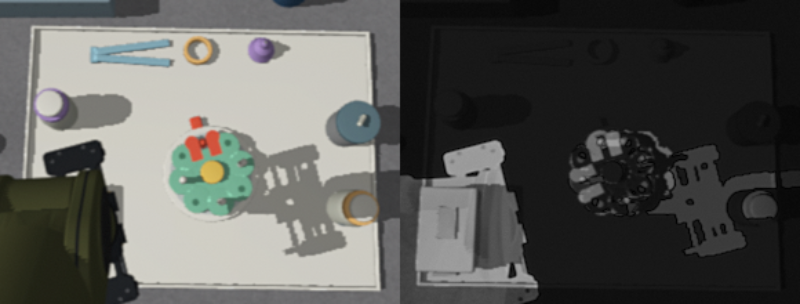

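```bash
python3 -c "
from h import *
print(r.finish_job());st()"
```

```text
the job is handed in; nothing more can be done
None
the job is handed in; nothing more can be done
```

The flower is turned to the pin and pressed fully home, and I handed the job in at about 9.7 s. I put the part-open fingers either side of peg_c, pushed the flower about 98° clockwise with a fingertip, backed off, then pressed the hub with the closed fingertips.

**Final checks**
- **Alignment:** just before pressing, the notch was at about 15° and the pin direction was about 15.3°. Afterwards the pin showed in the notch.
- **Height:** triangulating the hub top from both cameras gave 55.4 mm before and 44.8 mm after. That is a drop of 10.6 mm against the expected 10 mm, and the petals moved by a matching amount in the image.
- **Bystanders:** comparing top views from before and after showed no change in the bottles, cup, nipple, ring and tongs. The storage box was hidden by the retracted arm in that last view. I never moved the gripper near it, but I could not confirm its position by camera.

**What went wrong or disagreed**
- **Press force:** the press peaked at about 88 N when the flower reached its stop, much more than needed. That is under the 120 N wrist limit, and I backed off straight away.
- **Stop height:** the fingertips stopped at z ≈ 0.050 m, about 5 mm above the camera's hub height. I put this down to an offset in the camera or fingertip heights, since the drop measured by the cameras agrees with fully home.

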